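# Click-test the push-button cheese canisters and set aside what does not latch

### The job

Test the three push-button canisters of mini cheeses by clicking their lid buttons fully down. A canister whose button stays down is sound: leave it where it stands, latched. Stand any whose button springs back up inside the red tray, gently and upright, and don't disturb the cheese block, the price sign or the honey jar.

Things in the scene. Friction and masses are not known exactly. Their poses are not given: they have to be found in the camera images.
- canister_a: Small clear round canister holding red waxed mini cheeses, loose, about 200 g, standing upright on the grass mat. Container 64 mm diameter, z 0 to 69 mm; grey lid, fast on the container, 66 mm diameter, z 69 to 84 mm; push button on the lid's axis. Origin: centre of its underside; its z axis points up. Total height 97.5 mm with the button up, 85.5 mm with it down. Can be gripped around the container below the lid, e.g. 50 mm above its underside.
- button_a (a joint): Travel of the lid button of canister_a in m: 0 = up, 0.012 = fully down (1.5 mm proud of the lid). White cap 40 mm diameter on an orange stem that shows only while the button is up. Pressing it all the way down takes up to about 7 N. A sound button snaps over past 7.5 mm and then stays fully down by itself, also if pressed again; one with a worn catch springs back up to 0 when let go.
- button_a_top (a point): Centre of the top face of the button cap of canister_a; moves with the button; 97.5 mm above the canister's underside when up.
- canister_b: Small clear round canister holding red waxed mini cheeses, loose, about 200 g, standing upright on the grass mat. Container 64 mm diameter, z 0 to 69 mm; grey lid, fast on the container, 66 mm diameter, z 69 to 84 mm; push button on the lid's axis. Origin: centre of its underside; its z axis points up. Total height 97.5 mm with the button up, 85.5 mm with it down. Can be gripped around the container below the lid, e.g. 50 mm above its underside.
- button_b (a joint): Travel of the lid button of canister_b in m: 0 = up, 0.012 = fully down (1.5 mm proud of the lid). White cap 40 mm diameter on an orange stem that shows only while the button is up. Pressing it all the way down takes up to about 7 N. A sound button snaps over past 7.5 mm and then stays fully down by itself, also if pressed again; one with a worn catch springs back up to 0 when let go.
- button_b_top (a point): Centre of the top face of the button cap of canister_b; moves with the button; 97.5 mm above the canister's underside when up.
- canister_c: Small clear round canister holding red waxed mini cheeses, loose, about 200 g, standing upright on the grass mat. Container 64 mm diameter, z 0 to 69 mm; grey lid, fast on the container, 66 mm diameter, z 69 to 84 mm; push button on the lid's axis. Origin: centre of its underside; its z axis points up. Total height 97.5 mm with the button up, 85.5 mm with it down. Can be gripped around the container below the lid, e.g. 50 mm above its underside.
- button_c (a joint): Travel of the lid button of canister_c in m: 0 = up, 0.012 = fully down (1.5 mm proud of the lid). White cap 40 mm diameter on an orange stem that shows only while the button is up. Pressing it all the way down takes up to about 7 N. A sound button snaps over past 7.5 mm and then stays fully down by itself, also if pressed again; one with a worn catch springs back up to 0 when let go.
- button_c_top (a point): Centre of the top face of the button cap of canister_c; moves with the button; 97.5 mm above the canister's underside when up.
- tray_in (a point): Centre of the inner floor of the red set-aside tray, a fixed shallow open tray of 200 x 160 x 20 mm outside with 5 mm walls and floor (inside 190 mm along its x, 150 mm along its y, walls 15 mm above the inner floor). The axes turn with the tray.
- cheese: Bystander: loose wrapped block of yellow cheese, 110 x 70 x 45 mm, on a fixed wooden board 200 x 160 x 16 mm. Origin: centre of its underside. Leave alone.
- price_sign: Bystander: loose small black slate price sign, 90 mm wide and 70 mm high on a wooden foot 35 x 50 mm. Origin: centre of its underside. Leave alone.
- honey_jar: Bystander: loose amber honey jar, 52 mm diameter, 70 mm high. Origin: centre of its underside. Leave alone.

How it is judged (in metres and radians):
At the end, for the whole second after the job is handed in: The sound canisters (two) stand upright within 40 mm of where they began, their buttons staying down (more than 9 mm) untouched. The worn one, its button up (less than 3 mm), stands upright at rest on the tray's floor, wholly inside its walls (((value of joint button_a below 0.003 m and x of canister_a in the frame of tray_in between -0.065 and 0.065 m and y of canister_a in the frame of tray_in between -0.045 and 0.045 m and z of canister_a in the frame of tray_in below 0.006 m and angle between each of canister_a, canister_b, canister_c's own z axis and vertical below 0.12 rad and linear speed of each of canister_a, canister_b, canister_c below 0.03 m/s and value of joint each of button_b, button_c above 0.009 m and distance of each of canister_b, canister_c from where it was at the start of the episode below 0.04 m) or (value of joint button_b below 0.003 m and x of canister_b in the frame of tray_in between -0.065 and 0.065 m and y of canister_b in the frame of tray_in between -0.045 and 0.045 m and z of canister_b in the frame of tray_in below 0.006 m and angle between each of canister_b, canister_a, canister_c's own z axis and vertical below 0.12 rad and linear speed of each of canister_b, canister_a, canister_c below 0.03 m/s and value of joint each of button_a, button_c above 0.009 m and distance of each of canister_a, canister_c from where it was at the start of the episode below 0.04 m) or (value of joint button_c below 0.003 m and x of canister_c in the frame of tray_in between -0.065 and 0.065 m and y of canister_c in the frame of tray_in between -0.045 and 0.045 m and z of canister_c in the frame of tray_in below 0.006 m and angle between each of canister_c, canister_a, canister_b's own z axis and vertical below 0.12 rad and linear speed of each of canister_c, canister_a, canister_b below 0.03 m/s and value of joint each of button_a, button_b above 0.009 m and distance of each of canister_a, canister_b from where it was at the start of the episode below 0.04 m))).
It fails at once if the cheese block is shifted by more than 30 mm or tipped (distance of cheese from where it was at the start of the episode above 0.03 m or angle between cheese's own z axis and vertical above 0.35 rad).
It fails at once if the price sign is shifted by more than 30 mm or tipped (distance of price_sign from where it was at the start of the episode above 0.03 m or angle between price_sign's own z axis and vertical above 0.35 rad).
It fails at once if the honey jar is shifted by more than 30 mm or tipped (distance of honey_jar from where it was at the start of the episode above 0.03 m or angle between honey_jar's own z axis and vertical above 0.35 rad).
It fails at once if a canister is dropped or slammed into the tray (faster than 0.5 m/s close above its floor) ((horizontal distance between canister_a and tray_in below 0.09 m and z of canister_a in the frame of tray_in below 0.05 m and linear speed of canister_a above 0.5 m/s) or (horizontal distance between canister_b and tray_in below 0.09 m and z of canister_b in the frame of tray_in below 0.05 m and linear speed of canister_b above 0.5 m/s) or (horizontal distance between canister_c and tray_in below 0.09 m and z of canister_c in the frame of tray_in below 0.05 m and linear speed of canister_c above 0.5 m/s)).
It fails at once if a canister is knocked over (angle between any of canister_a, canister_b, canister_c's own z axis and vertical above 0.7 rad).
It also fails if it takes over 50 s, if anything falls off the work surface, if the arm or the gripper's body presses on something with over 40 N, if the wrist force passes 120 N, or if a joint passes its speed limit or range.

### The arm

A 6-joint arm with a two-finger parallel gripper is mounted at the origin on the work surface. World frame = base frame: x ahead of the robot, y to its left, z up, the work surface at z = 0. Lengths are in mm, angles in rad, forces in N, time in s.
With the tool pointing down it reaches from about 350 to 775 mm from the base axis. Payload 7.3 kg.
Tool frame: the origin (TCP) lies at the very end of the fingers, on their centre line; the grasp point (between the pads) lies 19 mm behind it; z points along the fingers, y is the line along which they close (so a half turn about z gives the same grasp; the last joint's range is limited). The gripper opens to 92 mm and grips with 3 to 60 N. Pads are 19 mm wide; open, the fingers measure 130 mm over their backs; the gripper's body (75 mm by 190 mm) begins 47 mm behind the grasp point.
Start: joints at [1.027, 0.342, 1.524, -0, 1.275, -0.146], TCP at [203.368, 484.031, 226.741] pointing down, gripper open.
Joint ranges: [-2.53, 2.53], [-0.77, 2.02], [0.04, 2.7], [-1, 4.14], [0.28, 2.66], [-3.11, 3.11]. Speed limits (rad/s): [2.57, 2.57, 3.14, 3.14, 3.14, 3.14].

### API

Orientations are given as [roll, pitch, yaw] about the fixed x, y, z axes, in that order (R = Rz(yaw) Ry(pitch) Rx(roll)).
In Python, from plant import * gives the robot as it stands.
- The arm moves only by the tool arm_command, never from a script. Its arguments are lists of equal length, an entry for each row: "gripper": the finger opening in mm, from 0 to 91.8; "dp": the shift along the tool's x, y, z in units of 25 mm (1.0 is 25 mm), a list of three; "twist": the turn about the tool's z in units of 5 degrees (1.0 is 5 degrees). A call has exactly 5 rows; each row shifts and turns the commanded pose from where the row before left it, along the tool's axes as they then stand; what a row does not reach is not made up. A row lasts 1/8 s, in which the tool goes at most 62.5 mm and 10.7 degrees, less where a joint would pass 70% of its speed; a pose out of reach is approached as far as the arm can. A call is refused whole if a number of a shift passes 1 or a number of a turn 1, either way. A call with a gripper value outside its range is refused whole. The fingers move at their own pace and stop on an object; the grip force is fixed at half the most. Time passes only in rows, so rows that do not move let the fingers close, or fill a call up. It gives the time, the measured TCP pose, the force, the opening and the grip force at its end, in the units of the state.
- get_obs(): the state, without advancing time (a new reading comes with each control period).
- capture(name): name is "scene" or "side" or "wrist"; returns the picture (400x640x3 uint8, red, green, blue); there is no depth.
- get_calibration(name): a dict with "mtx" (3x3 intrinsics, pixels), "position" and "attitude" of the camera in the world; the wrist camera has in their place "mount" (4x4, takes a point from camera to tool coordinates, whose origin is the TCP and whose axes are the flange's). Camera axes: x right, y down, z forward; pixel columns grow to the right and rows downward; lengths in mm; the calibration is good to about 2 mm. A picture is of the moment at which its call begins: read the wrist's pose just before it. get_calibration takes no time and is no camera call.
- close_job(): hands the job in; it is judged then, once.
The state is a dict: "time": time; "joint_positions": joint angles; "dq": joint speeds; "tau": joint torques, N m; "tool_pos": TCP position; "tcp_rot": TCP orientation; "contact_force": force on the tool from outside, world axes, zero at the start; "moment": the same for the moment, N m; "grip_width": finger opening in mm; "finger_force": force on a finger pad.
Only numpy, scipy, OpenCV 4.12 (cv2) and the standard library are available. Lean on these libraries where they do the work, as an engineer would, in place of code of your own. Each camera call takes 0.05 s, during which the arm holds its last target. There are 200 camera calls.

## Working session

There is one attempt and no reset: what is moved stays moved. The work goes in short steps, Python scripts to look and compute and a tool call to move; the robot and the scene stay as the last step left them, time stands still between calls to the robot, and variables do not carry over. Pictures are saved under pics/ and viewed, at most 10 in all, crops included, and the job is handed in when it is done.

Besides the shell and the picture viewer there is one more tool, called after ">>>" as name([rows], argument=value, ...), one row to a line, values as JSON. arm_command: Moves the arm, as the interface text tells. Its arguments: {"type":"object","properties":{"gripper":{"type":"array"},"dp":{"type":"array"},"twist":{"type":"array"}},"required":["gripper","dp","twist"]}

```bash
mkdir -p pics
python3 - <<'E'
from plant import *
import cv2
for n in ("scene","side"):
    cv2.imwrite(f"pics/{n}0.png",capture(n)[:,:,::-1]); c=get_calibration(n); print(n,c)
print(get_calibration("wrist"));o=get_obs();print(o)
E
```

```text
scene {'mtx': array([[468.80276885,   0.        , 314.80220231],
       [  0.        , 468.80276885, 197.18694894],
       [  0.        ,   0.        ,   1.        ]]), 'position': array([1049.67400881, -257.99566642, 1004.06360614]), 'attitude': array([-2.60591404, -0.00911048,  1.06962483])}
side {'mtx': array([[493.45010397,   0.        , 313.44781329],
       [  0.        , 493.45010397, 192.82136335],
       [  0.        ,   0.        ,   1.        ]]), 'position': array([ 473.40971737, -855.73158007, 1055.88459946]), 'attitude': array([-2.39682318e+00, -1.81463568e-03, -1.48007197e-01])}
{'mtx': array([[331.64628578,   0.        , 314.9572067 ],
       [  0.        , 331.64628578, 203.36738893],
       [  0.        ,   0.        ,   1.        ]]), 'mount': array([[ 8.79423135e-04, -9.65771222e-01, -2.59393857e-01,
         7.05335051e+01],
       [ 9.99999599e-01,  8.05768489e-04,  3.90274332e-04,
        -8.33288860e-01],
       [-1.67904322e-04, -2.59394097e-01,  9.65771544e-01,
        -1.58664271e+02],
       [ 0.00000000e+00,  0.00000000e+00,  0.00000000e+00,
         1.00000000e+00]])}
{'time': 0.1, 'joint_positions': array([ 1.02702141e+00,  3.42683560e-01,  1.52490055e+00,  8.29474525e-06,
        1.27540940e+00, -1.45985904e-01]), 'dq': array([ 0.00079633, -0.00114221, -0.00238051,  0.00034794, -0.00099266,
       -0.00053648]), 'tau': array([ 1.09922385e-03, -4.32006741e+01, -2.44693315e+01,  7.18227820e-02,
        5.24822040e-02, -3.22577570e-06]), 'tool_pos': array([203.1590611 , 483.71229903, 226.10593652]), 'tcp_rot': array([-3.14020785e+00, -2.11626958e-04,  2.74380108e+00]), 'contact_force': array([-0.3879847 ,  0.12435769, -0.07605715]), 'moment': array([-0.03521814,  0.02204701,  0.02139866]), 'finger_force': 0.0, 'grip_width': 91.77809347923154}
```

View pics/scene0.png

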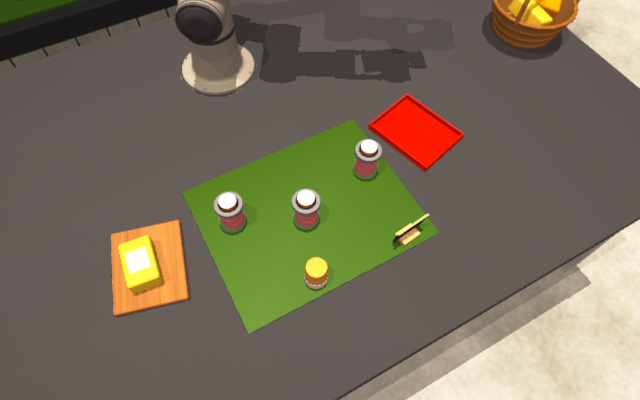

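View pics/side0.png

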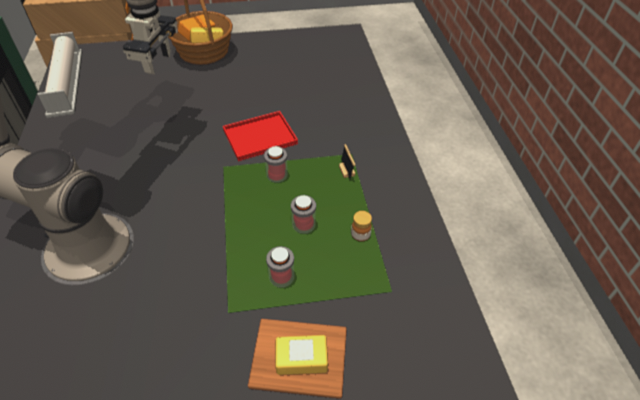

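The scene view shows the white caps at about (228,202), (306,199) and (369,148). The tray is at (416,131), the honey jar at (316,270), the sign at (410,232) and the cheese at (140,262). The side view shows the caps at (280,255), (303,203) and (275,153).

```bash
cat > h.py <<'E'
from plant import *
import cv2, numpy as np
from scipy.spatial.transform import Rotation as R
def cam(n,o=None):
    c=get_calibration(n)
    if n!="wrist": return c["mtx"],R.from_euler("xyz",c["attitude"]).as_matrix(),c["position"]
    T=R.from_euler("xyz",o["tcp_rot"]).as_matrix(); m=c["mount"]
    return c["mtx"],T@m[:3,:3],o["tool_pos"]+T@m[:3,3]
def ray(C,p):
    K,A,t=C; return t, A@np.linalg.solve(K,[p[0],p[1],1])
def onplane(C,p,z):
    t,d=ray(C,p); return t+d*(z-t[2])/d[2]
def tri(C1,p1,C2,p2):
    (a,d),(b,e)=ray(C1,p1),ray(C2,p2)
    s=np.linalg.lstsq(np.c_[d,-e],b-a,rcond=None)[0]
    return (a+d*s[0]+b+e*s[1])/2
def blobs(mask,lo):
    n,l,s,c=cv2.connectedComponentsWithStats(mask.astype(np.uint8))
    return [(c[i],s[i]) for i in range(1,n) if s[i,4]>=lo]
def white(im): 
    h=cv2.cvtColor(im,cv2.COLOR_RGB2HSV); return (h[...,1]<40)&(h[...,2]>200)
def near(im,p,r=16):
    b=[c for c,s in blobs(white(im),25) if np.hypot(*(c-p))<r]; return min(b,key=lambda c:np.hypot(*(c-p))) if b else None
E
python3 - <<'E'
from h import *
S=cv2.imread("pics/scene0.png")[:,:,::-1].copy();D=cv2.imread("pics/side0.png")[:,:,::-1].copy()
cs,cd=cam("scene"),cam("side")
for p,q in [((228,202),(280,255)),((306,199),(303,203)),((369,148),(275,153))]:
    a,b=near(S,p),near(D,q); print(a,b)
    if a is not None: print(onplane(cs,a,97.5))
    if b is not None: print(onplane(cd,b,97.5))
    if a is not None and b is not None: print("tri",tri(cs,a,cd,b))
print("jar tri",tri(cs,(316,266),cd,(362,217)), "sign foot",onplane(cs,(410,236),5),"sign top",tri(cs,(428,216),cd,(344,148)),tri(cs,(396,233),cd,(352,175)))
for n,im,c in(("s",S,cs),("d",D,cd)):
    h=cv2.cvtColor(im,cv2.COLOR_RGB2HSV); m=((h[...,0]<4)|(h[...,0]>176))&(h[...,1]>200)&(h[...,2]>120)
    cn=max(cv2.findContours(m.astype(np.uint8),0,2)[0],key=cv2.contourArea)
    q=cv2.approxPolyN(cn,4).reshape(-1,2); P=np.array([onplane(c,x,15)[:2] for x in q]); print(n,q.tolist(),P.round(),P.mean(0))
E
```

```text
[227.37254902 202.10644258] [279.46745562 253.92307692]
[ 500.10476108 -169.88513339   97.5       ]
[ 496.67454285 -165.24174922   97.5       ]
tri [ 498.24218278 -168.21363872   98.22423797]
[305.88319088 199.23076923] [302.84375 200.8125 ]
[576.84880656 -12.36049891  97.5       ]
[573.94428813  -6.08984541  97.5       ]
tri [575.34459646 -10.71321237  99.3341692 ]
[368.63984674 147.65517241] [274.86458333 150.82291667]
[521.85747392 188.05972447  97.5       ]
[520.16577697 195.90267232  97.5       ]
tri [521.41780092 188.72770247 100.96796765]
jar tri [720.17617387 -64.89004212  75.74113818] sign foot [734.84398975 181.80761949   5.        ] sign top [728.87398062 224.61930988  55.80219223] [730.40639958 135.7120303   37.73440123]
s [[465, 135], [425, 171], [366, 126], [407, 93]] [[561. 478.]
 [605. 316.]
 [409. 261.]
 [362. 427.]] [484.06353127 370.38066423]
d [[298, 142], [238, 160], [223, 127], [279, 112]] [[601. 317.]
 [409. 262.]
 [367. 426.]
 [556. 477.]] [483.32338304 370.37893931]
```

>>> arm_command([
  [-0.81,-0.3,0.07],
  [-0.81,-0.3,0.07],
  [-0.81,-0.3,0.07],
  [-0.81,-0.3,0.07],
  [-0.81,-0.3,0.07],
], gripper=[0,0,0,0,0], twist=[0,0,0,0,0])

```text
time: 0.72
tool_pos: [282.5, 409.6, 217.6]
tcp_rot: [-3.141, -0.0, 2.744]
contact_force: [0.5, 0.5, -1.0]
grip_width: 46.4
finger_force: 0.0
```

>>> arm_command([
  [-0.81,-0.3,0.07],
  [-0.81,-0.3,0.07],
  [-0.81,-0.3,0.07],
  [-0.81,-0.3,0.07],
  [-0.81,-0.3,0.07],
], gripper=[0,0,0,0,0], twist=[0,0,0,0,0])

```text
time: 1.35
tool_pos: [361.3, 335.8, 208.8]
tcp_rot: [-3.141, -0.0, 2.744]
contact_force: [0.5, -0.4, -0.3]
grip_width: 1.0
finger_force: 0.0
```

>>> arm_command([
  [-0.81,-0.3,0.07],
  [-0.81,-0.3,0.07],
  [-0.81,-0.3,0.07],
  [-0.81,-0.3,0.07],
  [-0.81,-0.3,0.07],
], gripper=[0,0,0,0,0], twist=[0,0,0,0,0])

```text
time: 1.98
tool_pos: [440.1, 262.0, 200.0]
tcp_rot: [-3.141, -0.001, 2.744]
contact_force: [0.6, -0.2, 0.1]
grip_width: 0.3
finger_force: 0.0
```

>>> arm_command([
  [-0.81,-0.3,0.07],
  [-0.81,-0.3,0.07],
  [-0.81,-0.3,0.07],
  [-0.81,-0.3,0.07],
  [-0.4,-0.1,0.04],
], gripper=[0,0,0,0,0], twist=[0,0,0,0,0])

```text
time: 2.6
tool_pos: [512.2, 196.3, 192.2]
tcp_rot: [-3.142, -0.0, 2.743]
contact_force: [-0.1, -0.9, -1.3]
grip_width: 0.3
finger_force: 0.0
```

```bash
cat >> h.py <<'E'
def units(o,dest):
    T=R.from_euler("xyz",o["tcp_rot"]).as_matrix(); return (T.T@(np.array(dest)-o["tool_pos"])/25).round(3)
def look(name):
    o=get_obs(); im=capture("wrist"); cv2.imwrite(f"pics/{name}.png",im[:,:,::-1]); C=cam("wrist",o)
    print(o["time"],o["tool_pos"].round(1),o["tcp_rot"].round(3),o["contact_force"].round(1),o["grip_width"])
    for c,s in blobs(white(im),150):
        b=[int(v) for v in s]; z=97.5
        P=onplane(C,c,z); print("white",c.round(),b,"at",P.round(1))
    return o,im,C
E
python3 -c "
from h import *
look('w1')"
```

```text
2.6 [512.2 196.3 192.2] [-3.142 -0.     2.743] [-0.1 -0.9 -1.3] 0.3462502255775933
white [311. 216.] [286, 193, 51, 45, 1755] at [517.7 189.7  97.5]
white [131. 321.] [104, 314, 57, 14, 432] at [545.5   7.3  97.5]
```

View pics/w1.png

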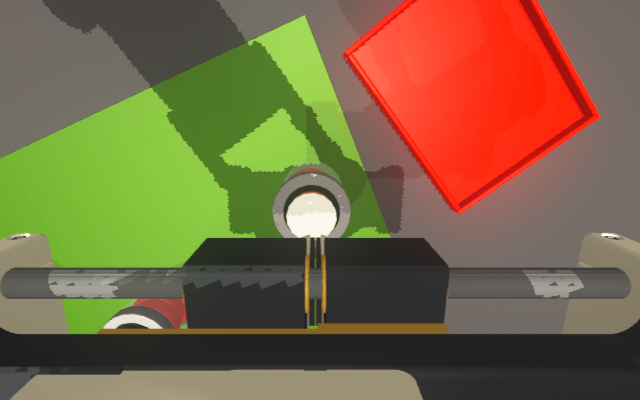

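The wrist picture shows the cap at (311,218), slightly covered by the fingers, with the tray at upper right. That puts canister C at about (519.5,189).

```bash
python3 -c "
from h import *
o=get_obs(); print(units(o,(519.5,189,102)))"
```

```text
[-0.359 -0.152  3.604]
```

>>> arm_command([
  [-0.36,-0.15,0.9],
  [0,0,0.9],
  [0,0,0.9],
  [0,0,0.9],
  [0,0,0],
], gripper=[0,0,0,0,0], twist=[0,0,0,0,0])

```text
time: 3.28
tool_pos: [517.8, 190.8, 101.9]
tcp_rot: [-3.141, -0.001, 2.744]
contact_force: [0.0, -0.3, 0.8]
grip_width: 0.3
finger_force: 0.0
```

>>> arm_command([
  [0,0,0.25],
  [0,0,0.25],
  [0,0,0.12],
  [0,0,0.06],
  [0,0,0],
], gripper=[0,0,0,0,0], twist=[0,0,0,0,0])

```text
time: 3.9
tool_pos: [518.2, 190.7, 88.4]
tcp_rot: [3.14, 0.002, 2.744]
contact_force: [-6.6, -1.9, 22.0]
grip_width: 0.4
finger_force: 11.0
```

>>> arm_command([
  [0,0,-0.4],
  [0,0,-1],
  [-0.3,-0.4,-1],
  [-0.6,-0.7,-1],
  [-0.6,-0.7,-0.7],
], gripper=[0,0,0,0,0], twist=[0,0,0,0,0])

```text
time: 4.53
tool_pos: [535.5, 134.0, 189.2]
tcp_rot: [3.141, 0.001, 2.744]
contact_force: [-0.3, 0.0, -0.1]
grip_width: 0.6
finger_force: 0.0
```

>>> arm_command([
  [-0.7,-0.9,0],
  [-0.7,-0.9,0],
  [-0.7,-0.9,0],
  [-0.7,-0.9,0],
  [-0.6,-0.7,0],
], gripper=[0,0,0,0,0], twist=[0,0,0,0,0])

```text
time: 5.15
tool_pos: [572.0, 1.3, 187.9]
tcp_rot: [-3.142, -0.0, 2.743]
contact_force: [-0.1, 0.3, 0.1]
grip_width: 0.8
finger_force: 0.0
```

```bash
python3 -c "
from h import *
look('w2')
S,D=capture('scene'),capture('side')
cv2.imwrite('pics/sc2.png',np.vstack([cv2.resize(S[90:250,180:440],None,fx=2,fy=2),cv2.resize(D[110:260,200:460],None,fx=2,fy=2)][:1]+[cv2.resize(D[120:260,200:460],None,fx=2,fy=2)])[:,:,::-1])
for p,q in [((369,148),(275,153)),((306,199),(303,203)),((228,202),(280,255))]:
  print(near(S,p),near(D,q))
"
```

```text
5.15 [572.    1.3 187.9] [-3.142 -0.     2.743] [-0.1  0.3  0.1] 0.7519262591670727
white [527.  43.] [484, 0, 92, 86, 2661] at [519.7 181.1  97.5]
white [531.  37.] [503, 7, 57, 61, 2689] at [517.  184.4  97.5]
white [ 80. 199.] [43, 160, 82, 77, 3911] at [ 494.6 -164.1   97.5]
white [301. 214.] [276, 191, 51, 47, 1899] at [572.3 -11.8  97.5]
[368.30538922 148.96407186] [275. 154.]
[306.51948052 200.5974026 ] None
[227.408 202.296] [279.32369942 253.88439306]
```

View pics/sc2.png

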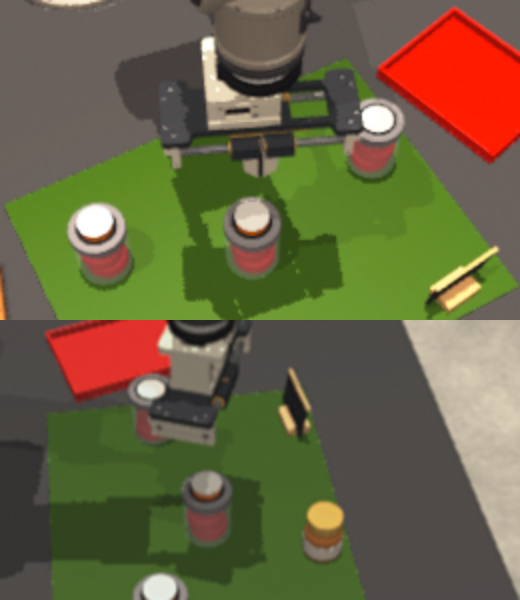

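The enlarged views show canister C with its cap flush on the lid and no orange stem, so it has latched. A and B still show the orange. Next is B.

```bash
python3 -c "
from h import *
o=get_obs(); P=onplane(cam('wrist',o),(301.5,216.5),100); print(P,units(o,(P[0],P[1],104)))"
```

```text
[573.34784359 -11.05443268 100.        ] [-0.249 -0.448  3.35 ]
```

>>> arm_command([
  [-0.3,-0.46,0.85],
  [0,0,0.85],
  [0,0,0.85],
  [0,0,0.8],
  [0,0,0],
], gripper=[0,0,0,0,0], twist=[0,0,0,0,0])

```text
time: 5.92
tool_pos: [573.2, -10.0, 103.0]
tcp_rot: [-3.141, -0.003, 2.745]
contact_force: [-0.3, 0.2, 0.7]
grip_width: 0.1
finger_force: 0.0
```

>>> arm_command([
  [0,0,0.25],
  [0,0,0.25],
  [0,0,0.12],
  [0,0,0.1],
  [0,0,0],
], gripper=[0,0,0,0,0], twist=[0,0,0,0,0])

```text
time: 6.55
tool_pos: [574.6, -11.1, 88.5]
tcp_rot: [3.141, 0.002, 2.744]
contact_force: [-5.5, 0.8, 17.2]
grip_width: 0.4
finger_force: 8.3
```

>>> arm_command([
  [0,0,-0.4],
  [0,0,-1],
  [0,-0.4,-1],
  [0,-0.7,-1],
  [0,-0.8,-0.7],
], gripper=[0,0,0,0,0], twist=[0,0,0,0,0])

```text
time: 7.18
tool_pos: [555.9, -55.5, 189.9]
tcp_rot: [3.141, 0.001, 2.744]
contact_force: [1.1, 0.5, 0.5]
grip_width: 0.2
finger_force: 0.0
```

>>> arm_command([
  [0.1,-1,0],
  [0.1,-1,0],
  [0.1,-1,0],
  [0.1,-1,0],
  [0.0,-0.6,0],
], gripper=[0,0,0,0,0], twist=[0,0,0,0,0])

```text
time: 7.8
tool_pos: [501.3, -158.3, 188.7]
tcp_rot: [3.142, -0.0, 2.742]
contact_force: [0.2, -0.1, -0.4]
grip_width: 0.5
finger_force: 0.0
```

```bash
python3 -c "
from h import *
look('w3')
S,D=capture('scene'),capture('side')
cv2.imwrite('pics/sc3.png',np.vstack([cv2.resize(S[100:250,180:440],None,fx=2,fy=2),cv2.resize(D[120:260,200:460],None,fx=2,fy=2)])[:,:,::-1])
"
```

```text
7.8 [ 501.3 -158.3  188.7] [ 3.142 -0.     2.742] [ 0.2 -0.1 -0.4] 0.5492988453232066
white [299. 171.] [271, 164, 56, 19, 459] at [ 469.2 -159.1   97.5]
white [514. 212.] [475, 176, 80, 75, 2026] at [564.8 -16.2  97.5]
white [299. 207.] [275, 183, 50, 49, 1937] at [ 495.7 -170.2   97.5]
white [516. 214.] [491, 191, 50, 47, 1796] at [567.1 -15.3  97.5]
white [100. 312.] [70, 299, 59, 32, 1269] at [ 514.8 -364.6   97.5]
```

View pics/sc3.png

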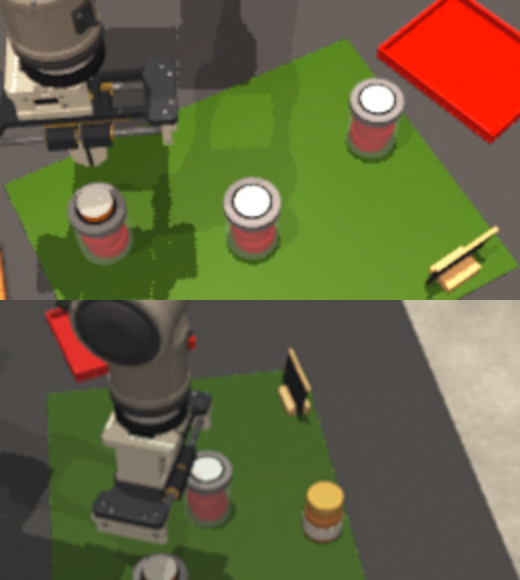

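B and C are both flush with no orange showing, so both are sound. A still has to be tested.

```bash
python3 -c "
from h import *
o=get_obs(); P=onplane(cam('wrist',o),(300,208),100); print(P,units(o,(P[0]+1,P[1],104)))"
```

```text
[ 496.87323619 -168.68065187  100.        ] [-0.022 -0.477  3.386]
```

>>> arm_command([
  [-0.02,-0.47,0.85],
  [0,0,0.85],
  [0,0,0.85],
  [0,0,0.8],
  [0,0,0],
], gripper=[0,0,0,0,0], twist=[0,0,0,0,0])

```text
time: 8.57
tool_pos: [497.5, -166.9, 103.7]
tcp_rot: [3.141, -0.003, 2.745]
contact_force: [-0.7, -0.4, -0.2]
grip_width: 0.5
finger_force: 0.0
```

>>> arm_command([
  [0,0,0.25],
  [0,0,0.25],
  [0,0,0.12],
  [0,0,0.1],
  [0,0,0],
], gripper=[0,0,0,0,0], twist=[0,0,0,0,0])

```text
time: 9.2
tool_pos: [499.0, -168.0, 88.6]
tcp_rot: [3.141, 0.003, 2.744]
contact_force: [0.3, 3.6, 12.2]
grip_width: 0.2
finger_force: 6.1
```

>>> arm_command([
  [0,0,-0.5],
  [0,0,-1],
  [0,0,-1],
  [0,0,-1],
  [0,0,-0.5],
], gripper=[0,91,91,91,91], twist=[0,0,0,0,0])

```text
time: 9.82
tool_pos: [498.1, -168.3, 188.3]
tcp_rot: [-3.141, 0.001, 2.744]
contact_force: [-0.2, 0.6, 0.3]
grip_width: 35.9
finger_force: 0.0
```

```bash
python3 -c "
from h import *
o,W,C=look('w4')
S=capture('scene')
cv2.imwrite('pics/sc4.png',np.vstack([cv2.resize(S[130:250,180:340],(640,320)),cv2.resize(W,(480,300))[:240,:].copy() if 0 else W[100:340]])[:,:,::-1])
"
```

```text
9.825 [ 498.1 -168.3  188.3] [-3.141e+00  1.000e-03  2.744e+00] [-0.2  0.6  0.3] 35.93341173731581
white [315. 170.] [285, 162, 58, 20, 602] at [ 470.8 -157.8   97.5]
white [527. 211.] [488, 174, 80, 76, 2086] at [564.5 -16.7  97.5]
white [313. 205.] [288, 181, 50, 50, 1955] at [ 495.5 -170.    97.5]
white [529. 213.] [504, 190, 51, 47, 1817] at [566.8 -15.7  97.5]
white [ 99. 312.] [82, 298, 31, 31, 624] at [ 511.7 -375.    97.5]
```

View pics/sc4.png

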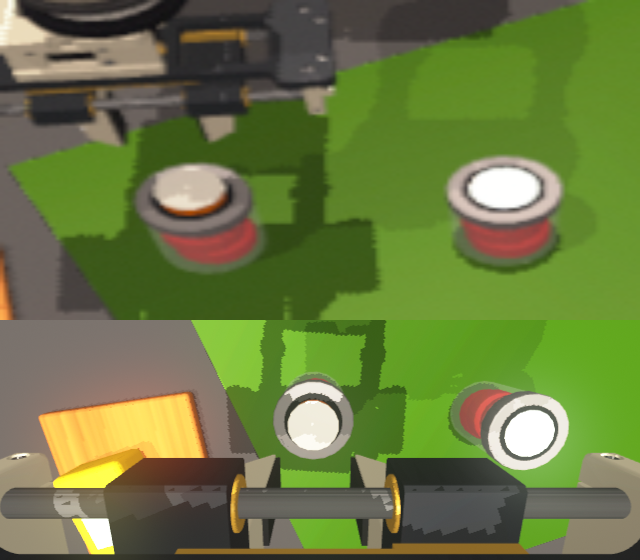

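A's orange stem is showing again, so it is the worn one. The tool is already centred over it, so I'll grip it here.

>>> arm_command([
  [0,0,0.6],
  [0,0,0.6],
  [0,0,0.6],
  [0,0,0.6],
  [0,0,0.6],
], gripper=[91,91,91,91,91], twist=[0,0,0,0,0])

```text
time: 10.55
tool_pos: [497.9, -167.9, 110.6]
tcp_rot: [3.141, -0.001, 2.744]
contact_force: [0.5, 0.1, 0.3]
grip_width: 89.9
finger_force: 0.0
```

>>> arm_command([
  [0,0,0.6],
  [0,0,0.6],
  [0,0,0.6],
  [0,0,0.6],
  [0,0,0.6],
], gripper=[91,91,91,91,91], twist=[0,0,0,0,0])

```text
time: 11.18
tool_pos: [498.1, -168.0, 36.0]
tcp_rot: [3.142, 0.0, 2.744]
contact_force: [1.4, -0.0, -0.2]
grip_width: 91.0
finger_force: 0.0
```

>>> arm_command([
  [0,0,0],
  [0,0,0],
  [0,0,0],
  [0,0,0],
  [0,0,0],
], gripper=[62,55,55,55,55], twist=[0,0,0,0,0])

```text
time: 11.8
tool_pos: [498.4, -168.4, 37.5]
tcp_rot: [-3.141, 0.001, 2.744]
contact_force: [-1.0, -1.4, 3.6]
grip_width: 65.4
finger_force: 29.9
```

>>> arm_command([
  [0,0,-0.4],
  [0,0,-0.8],
  [0,0,-1],
  [0,0,-1],
  [0,0,-1],
], gripper=[55,55,55,55,55], twist=[0,0,0,0,0])

```text
time: 12.42
tool_pos: [497.7, -167.5, 142.9]
tcp_rot: [3.141, -0.001, 2.744]
contact_force: [-0.5, -0.5, -2.9]
grip_width: 65.0
finger_force: 29.9
```

>>> arm_command([
  [0.1,0.25,-0.5],
  [0.2,0.5,0],
  [0.35,0.8,0],
  [0.35,0.8,0],
  [0.35,0.8,0],
], gripper=[55,55,55,55,55], twist=[0,0,0,0,0])

```text
time: 13.05
tool_pos: [496.4, -80.4, 153.1]
tcp_rot: [3.141, -0.003, 2.744]
contact_force: [0.8, 0.1, -2.2]
grip_width: 65.1
finger_force: 29.9
```

```bash
python3 -c "
from h import *
o,W,C=look('w5')
print(units(o,(484,370,150)))"
```

```text
13.05 [496.4 -80.4 153.1] [ 3.141e+00 -3.000e-03  2.744e+00] [ 0.8  0.1 -2.2] 65.07772173477746
white [316. 230.] [272, 223, 93, 17, 943] at [501.8 -82.9  97.5]
white [316. 313.] [257, 299, 119, 29, 3297] at [ 561.5 -107.3   97.5]
[ 7.43  16.42   0.149]
```

View pics/w5.png

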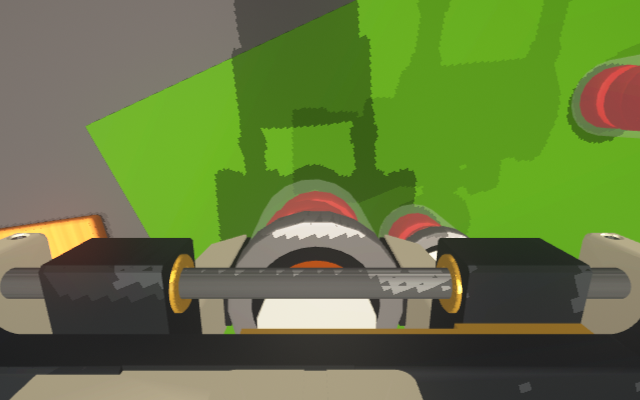

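The canister hangs upright and centred between the fingers with its orange stem visible. I'll carry it on to the tray.

>>> arm_command([
  [0.2,0.5,0],
  [0.37,0.82,0],
  [0.37,0.82,0],
  [0.37,0.82,0],
  [0.37,0.82,0],
], gripper=[55,55,55,55,55], twist=[0,0,0,0,0])

```text
time: 13.72
tool_pos: [494.9, 22.1, 153.9]
tcp_rot: [-3.141, -0.001, 2.743]
contact_force: [0.0, 0.4, -0.9]
grip_width: 65.2
finger_force: 29.9
```

>>> arm_command([
  [0.37,0.82,0],
  [0.37,0.82,0],
  [0.37,0.82,0],
  [0.37,0.82,0],
  [0.37,0.82,0],
], gripper=[55,55,55,55,55], twist=[0,0,0,0,0])

```text
time: 14.35
tool_pos: [491.9, 134.4, 153.9]
tcp_rot: [-3.141, -0.001, 2.744]
contact_force: [0.3, 0.7, -1.6]
grip_width: 65.2
finger_force: 29.9
```

>>> arm_command([
  [0.37,0.82,0],
  [0.37,0.82,0],
  [0.37,0.82,0],
  [0.37,0.82,0],
  [0.37,0.82,0],
], gripper=[55,55,55,55,55], twist=[0,0,0,0,0])

```text
time: 14.98
tool_pos: [488.9, 246.8, 153.8]
tcp_rot: [-3.141, -0.001, 2.744]
contact_force: [-0.5, 0.3, -1.7]
grip_width: 65.6
finger_force: 29.9
```

>>> arm_command([
  [0.37,0.82,0],
  [0.37,0.82,0],
  [0.37,0.82,0],
  [0.37,0.82,0],
  [0.2,0.5,0],
], gripper=[55,55,55,55,55], twist=[0,0,0,0,0])

```text
time: 15.6
tool_pos: [487.1, 350.7, 154.2]
tcp_rot: [-3.142, -0.0, 2.745]
contact_force: [0.8, -0.3, -2.4]
grip_width: 65.3
finger_force: 29.9
```

```bash
python3 -c "
from h import *
o=get_obs();print(o['tool_pos'],o['tcp_rot'],o['grip_width'],units(o,(484,370,41)))"
```

```text
[487.06865508 350.70769609 154.2274583 ] [-3.14153109e+00 -2.28190517e-04  2.74461454e+00] 65.34861187380771 [0.411 0.665 4.529]
```

>>> arm_command([
  [0.3,0.4,0],
  [0.1,0.2,0.5],
  [0,0,0.7],
  [0,0,0.7],
  [0,0,0.7],
], gripper=[55,55,55,55,55], twist=[0,0,0,0,0])

```text
time: 16.23
tool_pos: [483.7, 366.5, 88.1]
tcp_rot: [-3.141, -0.0, 2.743]
contact_force: [0.5, 0.2, -3.0]
grip_width: 65.2
finger_force: 29.9
```

>>> arm_command([
  [0,0,0.6],
  [0,0,0.5],
  [0,0,0.3],
  [0,0,0.2],
  [0,0,0.1],
], gripper=[55,55,55,55,55], twist=[0,0,0,0,0])

```text
time: 16.85
tool_pos: [484.1, 367.1, 47.0]
tcp_rot: [3.141, 0.0, 2.744]
contact_force: [0.1, 0.4, -1.1]
grip_width: 65.1
finger_force: 29.9
```

>>> arm_command([
  [0,0,0.1],
  [0,0,0.1],
  [0,0,0.04],
  [0,0,0],
  [0,0,0],
], gripper=[55,55,55,55,55], twist=[0,0,0,0,0])

```text
time: 17.48
tool_pos: [484.0, 367.0, 41.1]
tcp_rot: [3.141, 0.0, 2.744]
contact_force: [0.1, 0.3, -2.5]
grip_width: 65.3
finger_force: 29.9
```

>>> arm_command([
  [0,0,0.05],
  [0,0,0.04],
  [0,0,0.02],
  [0,0,0],
  [0,0,0],
], gripper=[55,55,55,55,55], twist=[0,0,0,0,0])

```text
time: 18.1
tool_pos: [484.1, 367.0, 39.5]
tcp_rot: [3.141, 0.001, 2.744]
contact_force: [-2.4, -3.1, 8.1]
grip_width: 64.9
finger_force: 29.9
```

The force shows it has touched the tray floor, so I'll release and retreat.

>>> arm_command([
  [0,0,0],
  [0,0,0],
  [0,0,0],
  [0,0,0],
  [0,0,0],
], gripper=[70,78,86,91,91], twist=[0,0,0,0,0])

```text
time: 18.73
tool_pos: [483.9, 367.0, 38.2]
tcp_rot: [3.142, -0.0, 2.744]
contact_force: [0.6, -0.1, -0.3]
grip_width: 90.9
finger_force: 0.0
```

>>> arm_command([
  [0,0,-0.4],
  [0,0,-0.8],
  [0,0,-1],
  [0,0,-1],
  [0,0,-1],
], gripper=[91,91,91,91,91], twist=[0,0,0,0,0])

```text
time: 19.35
tool_pos: [484.0, 367.0, 144.9]
tcp_rot: [3.141, 0.001, 2.744]
contact_force: [0.7, 0.2, -0.9]
grip_width: 90.9
finger_force: 0.0
```

>>> arm_command([
  [0.5,0,-0.8],
  [1,0,0],
  [1,0,0],
  [1,0,0],
  [0.8,0,0],
], gripper=[91,91,91,91,91], twist=[0,0,0,0,0])

```text
time: 19.98
tool_pos: [382.0, 409.1, 162.3]
tcp_rot: [-3.14, -0.001, 2.745]
contact_force: [0.7, -0.2, -0.3]
grip_width: 91.2
finger_force: 0.0
```

```bash
python3 -c "
from h import *
print(get_obs()['tool_pos'])
S,D=capture('scene'),capture('side')
cv2.imwrite('pics/end.png',np.vstack([cv2.resize(S[80:300,180:480],None,fx=1.5,fy=1.5),cv2.resize(D[100:270,180:480],None,fx=1.5,fy=1.5)])[:,:,::-1])
for n,I in(('scene',S),('side',D)):
  for c,s in blobs(white(I),40): print(n,c.round(1),s[4],onplane(cam(n),c,102.5).round())
"
```

```text
[382.01091015 409.09893026 162.27961454]
scene [589.    1.1] 52 [ 376. 1058.  102.]
scene [621.6  23.9] 1321 [ 495. 1067.  102.]
scene [420.1 110.6] 194 [488. 361. 102.]
scene [368.4 151. ] 90 [533. 180. 102.]
scene [368.2 149. ] 171 [528. 183. 102.]
scene [306. 202.] 147 [586. -17. 102.]
scene [305.7 200. ] 210 [581. -15. 102.]
scene [620.1 273.6] 2978 [1042.  470.  102.]
scene [137.1 259.7] 446 [ 541. -389.  102.]
scene [580.2 301.6] 278 [1046.  354.  102.]
scene [613.  374.7] 1978 [1177.  306.  102.]
scene [472.8 382.8] 2911 [1065.   70.  102.]
scene [539.4 384.9] 101 [1126.  175.  102.]
scene [537.1 395.4] 94 [1137.  159.  102.]
scene [551.1 396.6] 44 [1151.  179.  102.]
side [56.4 64.6] 593 [-184.  738.  102.]
side [258.1 113.2] 63 [485. 369. 102.]
side [275.1 153.8] 89 [519. 178. 102.]
side [303.  203.9] 122 [572. -21. 102.]
side [300.9 349.7] 440 [ 516. -412.  102.]
```

View pics/end.png

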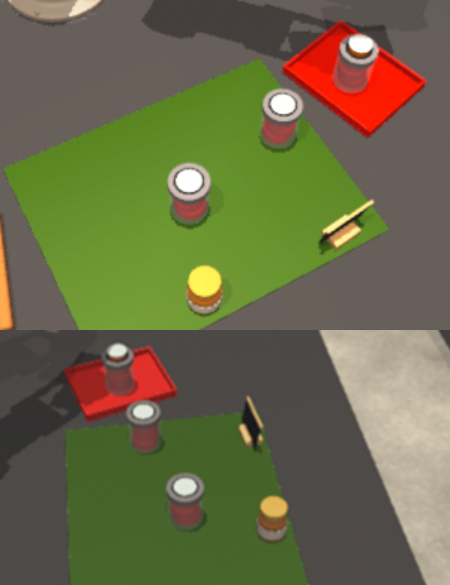

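The final views show canister A upright in the middle of the tray with its orange stem up. B and C are latched where they stood, and the honey jar and sign have not moved.

```bash
python3 -c "
from plant import *
print(close_job())"
```

```text
the job is handed in; nothing more can be done
None
```

I tested all three canisters and handed the job in: the worn one (nearest the cheese block, which I took to be canister_a) stands upright in the middle of the red tray with its button up, the two sound ones stayed latched where they stood, and the final pictures show the honey jar, price sign and cheese block undisturbed; the judge returned no verdict.

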